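Lids for the turned boxes

TASK

Two freshly turned round boxes, one of pale wood and one of dark brown wood, stand open on the bench with their lids scattered about. Put each of these two lids on the box of its own wood, knob up, so that it sits flat and fully home, with both boxes standing upright on the bench. The green box and the red lid belong to other sets and are not part of this job.

Things in the scene. Friction and masses are not known exactly. Their poses are not given: they have to be found in the camera images.
- pale_box: Open round turned box of pale, light yellowish wood, empty, loose on the bench: 84 mm across, 50 mm high, wall 7 mm, so its mouth is 70 mm across; inner floor 8 mm up. About 0.18 kg. Origin: centre of its underside; z up along its axis. Round, so its yaw has no meaning.
- pale_lid: Turned lid of pale, light yellowish wood, loose, knob up on the bench, 0.09 kg. From the bottom: tapered plug 46 mm across at its foot, 62 mm at 12 mm height; flat rim 84 mm across from 12 to 20 mm; plain round knob 22 mm across from 20 to 54 mm. Origin: centre of the plug's underside; z up through the knob. Seated, the rim rests on the box's edge and this origin is 38 mm above the box's origin.
- dark_box: Open round turned box of very dark brown wood, empty, loose on the bench: 84 mm across, 50 mm high, wall 7 mm, so its mouth is 70 mm across; inner floor 8 mm up. About 0.18 kg. Origin: centre of its underside; z up along its axis. Round, so its yaw has no meaning.
- dark_lid: Turned lid of very dark brown wood, loose, knob up on the bench, 0.09 kg. From the bottom: tapered plug 46 mm across at its foot, 62 mm at 12 mm height; flat rim 84 mm across from 12 to 20 mm; plain round knob 22 mm across from 20 to 54 mm. Origin: centre of the plug's underside; z up through the knob. Seated, the rim rests on the box's edge and this origin is 38 mm above the box's origin.
Not all that is in view belongs to the job. Leave any yellow look-alike of the dark_lid alone.

How it is judged:
By the outcome, as a careful person would: the job done as asked, in the order asked, and still so for the second after the job is handed in, with the robot touching nothing.
It also fails if it takes over 61 s, if anything falls off the work surface, if the arm or the gripper's body presses on something with over 40 N, if the wrist force passes 120 N, or if a joint passes its speed limit or range.

ROBOT

A 6-joint arm with a two-finger parallel gripper is mounted at the origin on the work surface. World frame = base frame: x ahead of the robot, y to its left, z up, the work surface at z = 0. Lengths are in m, angles in degrees, forces in N, time in s.
With the tool pointing down it reaches from about 0.3 to 0.75 m from the base axis. Payload 8.5 kg.
Tool frame: the origin (TCP) lies at the very end of the fingers, on their centre line; the grasp point (between the pads) lies 19 mm behind it (hold_point_z is the distance from the TCP to the grasp point, in m); z points along the fingers, y is the direction in which the jaws open and shut (so a half turn about z gives the same grasp; the last joint's range is limited). The gripper opens to 85 mm and grips with 20 to 120 N. Pads are 22 mm wide; open, the fingers measure 114 mm over their backs; the gripper's body (76 mm by 85 mm) begins 54 mm behind the grasp point. The pads swing forward as they close: fully open they stand 13 mm farther back than shut.
Start: joints at [-81.893, 21.807, 74.336, -0, 83.858, -12.336], TCP at [0.192, -0.515, 0.21] pointing down, gripper open.
Joint ranges: [-178.18, 178.18], [-50.72, 133.34], [12.68, 142.11], [-81.47, 261.47], [9.98, 163.14], [-165.26, 165.26]. Speed limits (degrees/s): [136.94, 136.94, 180, 180, 180, 180].

INTERFACE

Orientations are given as a 3x3 rotation matrix whose columns are the frame's x, y, z axes.
In Python, from rig import observe, get_image, close_job, hold_point_z gives the robot as it stands. The module is installed in compiled form; this text tells all that it offers.
- The arm moves only by the tool jog_arm, never from a script. Its arguments are lists of equal length, an entry for each row: "travel": the shift along the world's x, y, z in m, a list of three; "dr": the turn, a rotation vector about the world's x, y, z in rad, a list of three. In form: {"travel": [[x, y, z], ...], "dr": [[rx, ry, rz], ...]}. A call has 1 to 20 rows; each row shifts and turns the commanded pose from where the row before left it; what a row does not reach is not made up. A row lasts 1/12 s, in which the tool goes at most 41.7 mm and 7.16 degrees, less where a joint would pass 70% of its speed; a pose out of reach is approached as far as the arm can. A call with a gripper value outside its range is refused whole. "jaw" is the finger opening in m, from 0 to 0.0854, set as the call begins (left out, the last holds). The fingers move at their own pace and stop on an object; "newtons" is the grip in N (left out, the last holds). Time passes only in rows, so rows that do not move let the fingers close. It gives the time, the measured TCP pose, the force and the opening at its end, in the units of the state.
- observe(): the state, without advancing time (a new reading comes with each control period).
- get_image(name): name is "scene" or "top" or "wrist"; returns a dict with "color" (400x640x3 uint8, red, green, blue), "fovy" (degrees; the focal length in pixels is half the picture's height over the tangent of half this angle, whatever the lens; pixels are square), "cx", "cy" (the principal point, pixels), "R" (3x3) and "t" (3): a world point X has camera coordinates R X + t. Camera axes: x right, y down, z forward; pixel columns grow to the right and rows downward; lengths in m; the calibration is good to about 2 mm. A picture is of the moment at which its call begins. There is no depth.
- close_job(): hands the job in, once; it reports no verdict.
The state is a dict: "time_s": time; "q": joint angles; "qvel": joint speeds; "joint_efforts": joint torques, N m; "position": TCP position; "tool_rot": TCP orientation; "ft_force": force on the tool from outside, world axes, zero at the start; "wrist_torque": the same for the moment, N m; "grip_width": finger opening in m.
Only numpy, scipy, OpenCV 4.12 (cv2) and the standard library are available. Lean on these libraries where they do the work, as an engineer would, in place of code of your own. Each camera call takes 0.05 s, during which the arm holds its last target.

## Working session

There is one attempt and no reset: what is moved stays moved. The work goes in short steps, Python scripts to look and compute and a tool call to move; the robot and the scene stay as the last step left them, time stands still between calls to the robot, and variables do not carry over. Pictures are saved under pics/ and viewed, and the job is handed in when it is done.

Besides the shell and the picture viewer there is one more tool, called after "Call:" in YAML: its name, and indented under it one key for each argument. jog_arm: Moves the arm, as the interface text tells. Its arguments: {"type":"object","properties":{"travel":{"type":"array"},"dr":{"type":"array"},"jaw":{"type":"number"},"newtons":{"type":"number"}},"required":["travel","dr"]}

```bash
mkdir -p pics
python3 - <<'E'
from rig import *
import cv2,pickle
o=observe();print(o['time_s'],o['position'],o['tool_rot'],o['grip_width'],hold_point_z)
for n in ['scene','top','wrist']:
    im=get_image(n);pickle.dump(im,open(f'{n}0.pkl','wb'))
    cv2.imwrite(f'pics/{n}0.png',im['color'][:,:,::-1]);print(n,im['fovy'],im['cx'],im['cy'],im['R'],im['t'])
E
```

```text
0.0 [ 0.19204417 -0.51501288  0.20949166] [[ 9.37008686e-01  3.49305966e-01 -2.52716785e-04]
 [ 3.49305940e-01 -9.37007534e-01  1.49734934e-03]
 [ 2.86235527e-04 -1.49130481e-03 -9.99998847e-01]] 0.0851660212700139 0.0187
scene 52.641833318071036 322.2304927125072 202.599165925337 [[-0.29400377  0.95579789 -0.00348862]
 [ 0.60881659  0.184456   -0.77156875]
 [-0.73682029 -0.22896805 -0.63613638]] [ 0.13023784 -0.32185652  1.16045994]
top 45.02602423526143 323.92485581505275 203.6212506555099 [[-0.01873461 -0.99964603 -0.01888983]
 [-0.99435821  0.02060178 -0.1040544 ]
 [ 0.10440673  0.01683384 -0.9943922 ]] [0.07293992 0.55410449 1.11643246]
wrist 60.194602892077654 314.88911206839765 200.9737043062523 [[ 0.34913786 -0.93706894 -0.00213373]
 [-0.90033899 -0.33608237  0.27647486]
 [-0.25979311 -0.09460676 -0.96101878]] [-0.54940003 -0.03507608  0.3786958 ]
```

View pics/top0.png

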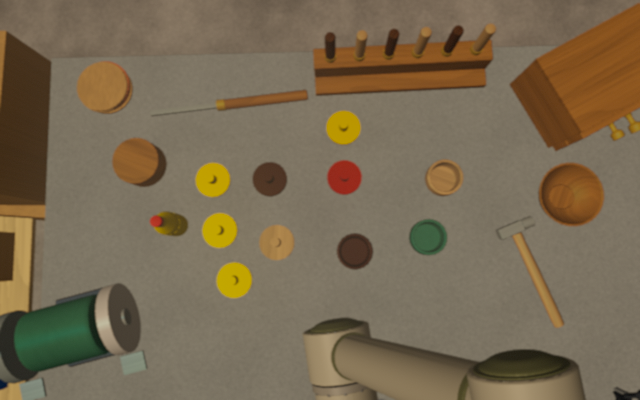

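View pics/scene0.png

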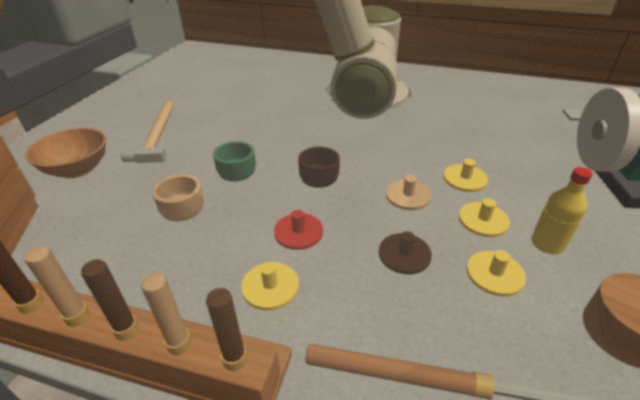

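View pics/wrist0.png

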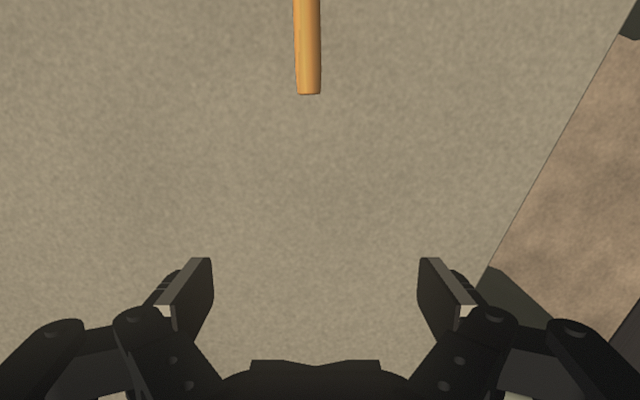

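The top view shows the dark lid at (270,179), the pale lid at (277,242), the dark box at (355,251) and the pale box at (444,178). The ones to leave are the green box (428,237), the red lid (344,177) and the four yellow lids. I'll confirm this in an enlarged crop and measure.

```bash
cat > h.py <<'E'
import numpy as np,cv2
def K(im):
    f=200/np.tan(np.radians(im['fovy']/2));return f
def ray(im,u,v,z):
    f=K(im);R=np.array(im['R']);t=np.array(im['t']);c=-R.T@t
    d=R.T@np.array([(u-im['cx'])/f,(v-im['cy'])/f,1]);return c+d*(z-c[2])/d[2]
def proj(im,X):
    p=np.array(im['R'])@np.array(X)+im['t'];return K(im)*p[:2]/p[2]+[im['cx'],im['cy']]
def blob(im,u,v,r,thr=38):
    c=cv2.GaussianBlur(im['color'],(3,3),0).astype(float)
    win=c[max(0,v-r):v+r,max(0,u-r):u+r];bg=np.median(win.reshape(-1,3)[np.r_[0:2*r,-2*r:0]],axis=0)
    m=(np.linalg.norm(win-bg,axis=2)>thr).astype(np.uint8)
    cs,_=cv2.findContours(m,cv2.RETR_EXTERNAL,cv2.CHAIN_APPROX_NONE)
    k=max(cs,key=cv2.contourArea).reshape(-1,2)+[max(0,u-r),max(0,v-r)]
    return k
E
python3 - <<'E'
from h import *;import pickle
im=pickle.load(open('top0.pkl','rb'))
c=cv2.resize(im['color'][140:290,190:470],None,fx=2.8,fy=2.8,interpolation=cv2.INTER_CUBIC)
T={'dark_lid':(270,179,.02),'pale_lid':(277,242,.02),'dark_box':(355,251,.05),'pale_box':(444,178,.05)}
for n,(u,v,z) in T.items():
    k=blob(im,u,v,25)
    P=np.array([ray(im,a,b,z)[:2] for a,b in k],np.float32)
    (e,ax,an)=cv2.fitEllipse(P)
    print(n,e,ax,cv2.fitEllipse(k.astype(np.float32))[:2])
    for a,b in k: cv2.circle(c,(int((a-190+.5)*2.8),int((b-140+.5)*2.8)),1,(0,255,0),-1)
cv2.imwrite('pics/crop0.png',c[:,:,::-1])
E
```

```text
dark_lid (0.6196514964103699, 0.1928078979253769) (0.08196090906858444, 0.08352930098772049) ((269.3277587890625, 178.7557373046875), (33.973392486572266, 34.147972106933594))
pale_lid (0.4669237732887268, 0.1770886331796646) (0.07594513893127441, 0.07774890214204788) ((276.3600769042969, 242.08001708984375), (31.82188606262207, 32.79370880126953))
dark_box (0.44246819615364075, -0.006910733878612518) (0.08177313208580017, 0.08237821608781815) ((354.5578918457031, 250.86309814453125), (35.43049621582031, 35.95646667480469))
pale_box (0.6083604693412781, -0.21849294006824493) (0.0768279954791069, 0.0846257284283638) ((443.4415588378906, 177.75680541992188), (33.05530548095703, 35.85130310058594))
```

View pics/crop0.png

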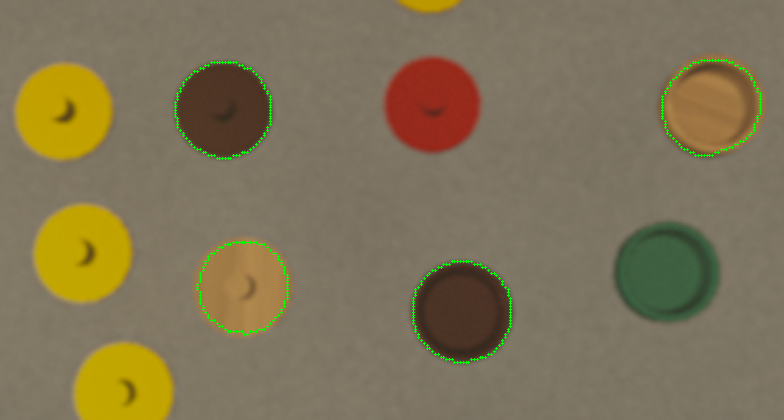

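The crop confirms which objects are meant. The dark brown lid, tan lid, dark box and tan box are outlined in green, and the yellow, red and green items are not part of the job. I'll move over the pale lid for a wrist view.

Call:
jog_arm:
  travel:
    - [0.0153, 0.0384, 0]
    - [0.0153, 0.0384, 0]
    - [0.0153, 0.0384, 0]
    - [0.0153, 0.0384, 0]
    - [0.0153, 0.0384, 0]
    - [0.0153, 0.0384, 0]
    - [0.0153, 0.0384, 0]
    - [0.0153, 0.0384, 0]
    - [0.0153, 0.0384, 0]
    - [0.0153, 0.0384, 0]
    - [0.0153, 0.0384, 0]
    - [0.0153, 0.0384, 0]
    - [0.0153, 0.0384, 0]
    - [0.0153, 0.0384, 0]
    - [0.0153, 0.0384, 0]
    - [0.0153, 0.0384, 0]
    - [0.0153, 0.0384, 0]
    - [0.0153, 0.0384, 0]
    - [0, 0, 0]
    - [0, 0, 0]
  dr:
    - [0, 0, 0]
    - [0, 0, 0]
    - [0, 0, 0]
    - [0, 0, 0]
    - [0, 0, 0]
    - [0, 0, 0]
    - [0, 0, 0]
    - [0, 0, 0]
    - [0, 0, 0]
    - [0, 0, 0]
    - [0, 0, 0]
    - [0, 0, 0]
    - [0, 0, 0]
    - [0, 0, 0]
    - [0, 0, 0]
    - [0, 0, 0]
    - [0, 0, 0]
    - [0, 0, 0]
    - [0, 0, 0]
    - [0, 0, 0]
  jaw: 0.06

```text
time_s: 1.82
position: [0.4674, 0.1774, 0.2094]
tool_rot: [[0.936, 0.353, -0.001], [0.353, -0.936, -0.0], [-0.001, -0.0, -1.0]]
ft_force: [-0.4, -0.8, 0.2]
grip_width: 0.0596
```

Run:
```python
from rig import *;from h import *
import pickle
o=observe();print(o['time_s'],o['position'],o['q'],o['grip_width'])
im=get_image('wrist');pickle.dump(im,open('w1.pkl','wb'))
cv2.imwrite('pics/w1.png',im['color'][:,:,::-1]);print(proj(im,[.467,.177,.02]))
```

```text
1.8167 [0.46738122 0.17739448 0.20943148] [ 7.19331391e+00  1.68414883e+01  8.20585494e+01 -5.41396619e-03
  8.11692029e+01  7.65505987e+01] 0.05958788914571189
[315.17589093 172.93003581]
```

View pics/w1.png

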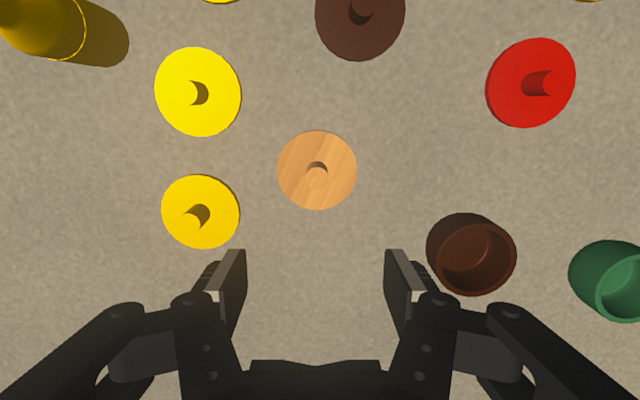

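The wrist view shows the pale lid centred near (317,170), with the dark box's mouth at about (477,258) and part of the dark lid at (360,20). Next I'll measure the pale lid's rim.

```bash
cat >> h.py <<'E'
def fit(im,k,z):
    P=np.array([ray(im,a,b,z)[:2] for a,b in k],np.float32);e,ax,_=cv2.fitEllipse(P);return np.round(e,4),np.round(ax,4)
def hull_sat(im,box,lo,hi):
    h=cv2.cvtColor(im['color'],cv2.COLOR_RGB2HSV);m=cv2.inRange(h,lo,hi);M=np.zeros_like(m)
    a,b,c,d=box;M[b:d,a:c]=m[b:d,a:c]
    cs,_=cv2.findContours(M,cv2.RETR_EXTERNAL,cv2.CHAIN_APPROX_NONE)
    return cv2.convexHull(max(cs,key=cv2.contourArea)).reshape(-1,2)
E
python3 - <<'E'
from h import *;import pickle
im=pickle.load(open('w1.pkl','rb'));h=cv2.cvtColor(im['color'],cv2.COLOR_RGB2HSV)
print(h[165,290],h[180,345],h[100,300],h[270,435],h[260,470])
k=hull_sat(im,(265,120,370,220),(5,90,60),(22,255,255));print(k.min(0),k.max(0));print('wrist pale lid',fit(im,k,.02))
t=pickle.load(open('top0.pkl','rb'))
h=cv2.cvtColor(t['color'],cv2.COLOR_RGB2HSV);print(h[242,265],h[178,435],h[210,350])
for n,b,z in [('plid',(255,220,300,265),.02),('pbox',(420,155,470,200),.05)]:
    k=hull_sat(t,b,(5,70,40),(22,255,255));print(n,fit(t,k,z),k.min(0),k.max(0))
E
```

```text
[ 16 157 216] [ 16 156 226] [ 20  62 157] [ 11 135  53] [ 10 168  70]
[276 130] [357 209]
wrist pale lid (array([0.4695, 0.1764]), array([0.0839, 0.0843]))
[ 18 143 161] [ 16 150 153] [ 19  54 128]
plid (array([0.4668, 0.1774]), array([0.0873, 0.088 ])) [258 224] [294 260]
pbox (array([ 0.6096, -0.2195]), array([0.0859, 0.0943])) [424 159] [463 196]
```

Call:
jog_arm:
  travel:
    - [0.001, -0.001, -0.03]
    - [0, 0, -0.035]
    - [0, 0, -0.035]
    - [0, 0, -0.035]
    - [0, 0, -0.03]
    - [0, 0, -0.018]
    - [0, 0, 0]
    - [0, 0, 0]
  dr:
    - [0, 0, 0]
    - [0, 0, 0]
    - [0, 0, 0]
    - [0, 0, 0]
    - [0, 0, 0]
    - [0, 0, 0]
    - [0, 0, 0]
    - [0, 0, 0]

```text
time_s: 2.53
position: [0.4683, 0.1737, 0.0273]
tool_rot: [[0.938, 0.348, -0.001], [0.348, -0.938, -0.0], [-0.001, -0.0, -1.0]]
ft_force: [0.1, -0.4, 1.0]
grip_width: 0.06
```

Run:
```python
from rig import *;from h import *
import pickle
o=observe();print(o['time_s'],o['position'],o['ft_force'])
im=get_image('wrist');cv2.imwrite('pics/w2.png',im['color'][:,:,::-1])
```

```text
2.5333 [0.46834267 0.17372584 0.02734308] [ 0.11326514 -0.44474673  0.97096751]
```

View pics/w2.png

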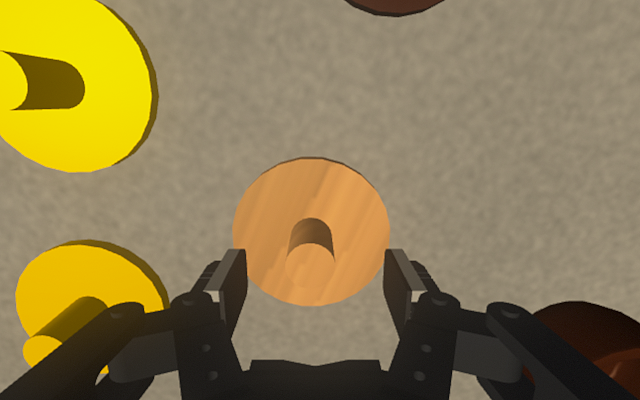

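The view shows the pale knob's top at about (310,265), between the pads. I'll check where that puts it relative to the TCP.

Run:
```python
from rig import *;from h import *
o=observe();im=get_image('wrist');print(o['time_s'],o['position'],o['qvel'])
k=hull_sat(im,(215,140,405,310),(5,90,60),(22,255,255));print('rim',fit(im,k,.02))
g=cv2.cvtColor(im['color'],cv2.COLOR_RGB2GRAY)
print('knobtop',ray(im,310,265,.054))
```

```text
2.5833 [0.46905824 0.174052   0.0282478 ] [ 0.5403091  -1.15604276 -0.96306396  0.10302462 -0.15464261  0.09363429]
rim (array([0.4696, 0.1737]), array([0.0825, 0.0917]))
knobtop [0.47049392 0.17671007 0.054     ]
```

Call:
jog_arm:
  travel:
    - [0.001, 0.0015, 0]
    - [0, 0, 0]
    - [0, 0, 0]
    - [0, 0, 0]
  dr:
    - [0, 0, 0]
    - [0, 0, 0]
    - [0, 0, 0]
    - [0, 0, 0]

```text
time_s: 2.97
position: [0.4697, 0.1764, 0.0276]
tool_rot: [[0.937, 0.349, 0.001], [0.349, -0.937, 0.0], [0.001, 0.0, -1.0]]
ft_force: [0.3, 0.5, 0.2]
grip_width: 0.0597
```

Call:
jog_arm:
  travel:
    - [0, 0, 0]
    - [0, 0, 0]
    - [0, 0, 0]
    - [0, 0, 0]
    - [0, 0, 0]
    - [0, 0, 0]
  dr:
    - [0, 0, 0]
    - [0, 0, 0]
    - [0, 0, 0]
    - [0, 0, 0]
    - [0, 0, 0]
    - [0, 0, 0]
  jaw: 0.01
  newtons: 35

```text
time_s: 3.47
position: [0.4695, 0.1764, 0.0273]
tool_rot: [[0.937, 0.349, 0.0], [0.349, -0.937, 0.0], [0.0, -0.0, -1.0]]
ft_force: [-1.7, 0.8, 4.1]
grip_width: 0.0196
```

Call:
jog_arm:
  travel:
    - [0, 0, 0.02]
    - [0, 0, 0.035]
    - [0, 0, 0.035]
    - [0, 0, 0.03]
    - [0, 0, 0.01]
    - [0, 0, 0]
  dr:
    - [0, 0, 0]
    - [0, 0, 0]
    - [0, 0, 0]
    - [0, 0, 0]
    - [0, 0, 0]
    - [0, 0, 0]

```text
time_s: 3.97
position: [0.4706, 0.1765, 0.1595]
tool_rot: [[0.937, 0.349, 0.005], [0.349, -0.937, 0.001], [0.005, 0.001, -1.0]]
ft_force: [0.2, -0.3, -1.1]
grip_width: 0.0191
```

Run:
```python
from rig import *;from h import *
im=get_image('wrist');cv2.imwrite('pics/w3.png',im['color'][:,:,::-1])
o=observe();print(o['position'],o['ft_force'],o['grip_width'])
```

```text
[0.46968536 0.17635008 0.15749455] [-0.42829617 -0.05433085 -1.28293383] 0.01948836141696374
```

View pics/w3.png

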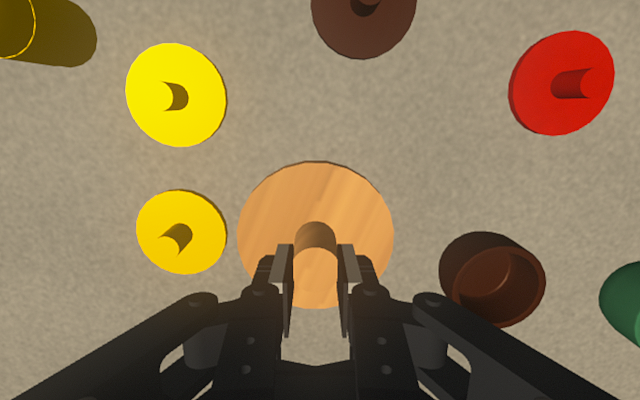

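The lid is held level. I'll move to a spot where the wrist camera can see the pale box ahead of the lid.

Call:
jog_arm:
  travel:
    - [0.005, -0.02, 0]
    - [0.005, -0.0385, 0]
    - [0.005, -0.0385, 0]
    - [0.005, -0.0385, 0]
    - [0.005, -0.0385, 0]
    - [0.005, -0.0385, 0]
    - [0.005, -0.0385, 0]
    - [0.005, -0.0385, 0]
    - [0.005, -0.0385, 0]
    - [0.005, -0.0385, 0]
    - [0.005, -0.0385, 0]
    - [0, -0.02, 0]
    - [0, 0, 0]
    - [0, 0, 0]
    - [0, 0, 0]
    - [0, 0, 0]
  dr:
    - [0, 0, 0]
    - [0, 0, 0]
    - [0, 0, 0]
    - [0, 0, 0]
    - [0, 0, 0]
    - [0, 0, 0]
    - [0, 0, 0]
    - [0, 0, 0]
    - [0, 0, 0]
    - [0, 0, 0]
    - [0, 0, 0]
    - [0, 0, 0]
    - [0, 0, 0]
    - [0, 0, 0]
    - [0, 0, 0]
    - [0, 0, 0]

```text
time_s: 5.35
position: [0.5243, -0.2473, 0.1564]
tool_rot: [[0.937, 0.35, -0.001], [0.35, -0.937, 0.001], [-0.001, -0.001, -1.0]]
ft_force: [0.4, 0.2, -1.5]
grip_width: 0.0195
```

Run:
```python
from rig import *;from h import *;import pickle
im=get_image('wrist');cv2.imwrite('pics/w4.png',im['color'][:,:,::-1]);pickle.dump(im,open('w4.pkl','wb'))
o=observe();print(o['position'],o['ft_force'],o['grip_width'],proj(im,[.609,-.219,.05]))
```

```text
[ 0.52442945 -0.24733834  0.15678054] [-0.86910555 -0.06527459 -0.39564337] 0.01933113938391756 [319.36123186  75.52533748]
```

View pics/w4.png

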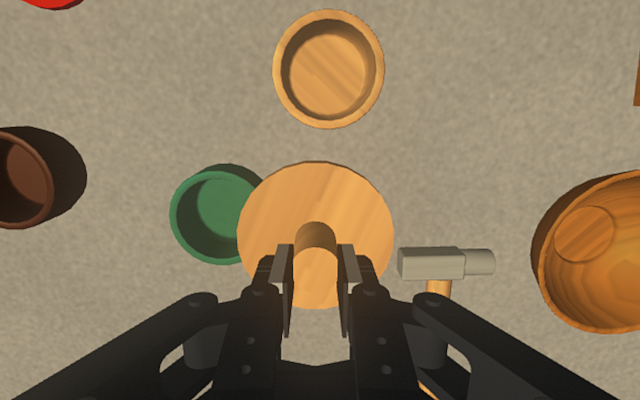

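The pale box is in full view, its outer edge centred near (329,69). The held lid is at about (315,235). I'll measure both.

Run:
```python
from h import *;import pickle
im=pickle.load(open('w4.pkl','rb'))
k=hull_sat(im,(255,0,400,140),(5,90,60),(22,255,255));print(k.min(0),k.max(0),'box at rim',fit(im,k,.05))
k=hull_sat(im,(225,150,405,300),(5,90,60),(22,255,255));k=k[k[:,1]<240];print('held lid, fit of upper arc',fit(im,k,.15), k.min(0),k.max(0))
# inner mouth: brightness edge along radial lines on gray image
```

```text
[272   9] [384 129] box at rim (array([ 0.6139, -0.2238]), array([0.0828, 0.0829]))
held lid, fit of upper arc (array([ 0.5225, -0.2481]), array([0.0839, 0.0904])) [236 161] [394 232]
```

Call:
jog_arm:
  travel:
    - [0.022, 0.006, -0.005]
    - [0.022, 0.006, -0.01]
    - [0.022, 0.006, -0.015]
    - [0.022, 0.007, -0.01]
    - [0, 0, -0.005]
    - [0, 0, 0]
    - [0, 0, 0]
    - [0, 0, 0]
  dr:
    - [0, 0, 0]
    - [0, 0, 0]
    - [0, 0, 0]
    - [0, 0, 0]
    - [0, 0, 0]
    - [0, 0, 0]
    - [0, 0, 0]
    - [0, 0, 0]

```text
time_s: 6.07
position: [0.6121, -0.2237, 0.113]
tool_rot: [[0.937, 0.349, 0.001], [0.349, -0.937, -0.001], [0.0, 0.001, -1.0]]
ft_force: [-1.0, 0.0, -1.0]
grip_width: 0.0192
```

Run:
```python
from rig import *;from h import *;import pickle
c=[]
for n in ['wrist','scene']:
    im=get_image(n);pickle.dump(im,open(n+'5.pkl','wb'))
    c.append(im['color'][:,:,::-1])
s=cv2.resize(c[1][90:260,90:310],None,fx=2.4,fy=2.4)
cv2.imwrite('pics/w5.png',c[0]);cv2.imwrite('pics/s5.png',s)
o=observe();print(o['time_s'],o['position'],o['ft_force'],o['grip_width'])
```

```text
6.1667 [ 0.61219203 -0.22396165  0.11312014] [-0.58493333 -0.04488561 -0.06472172] 0.01923118092673315
```

View pics/w5.png

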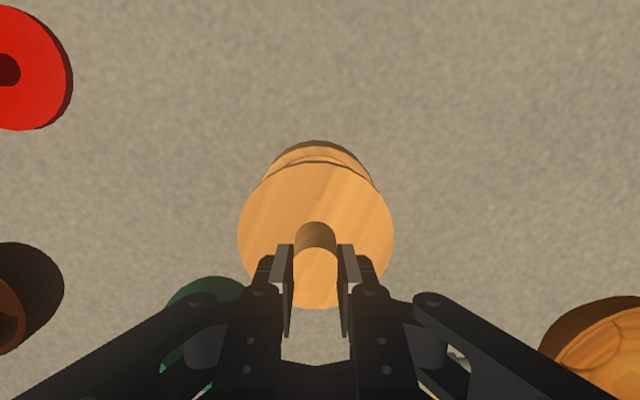

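View pics/s5.png

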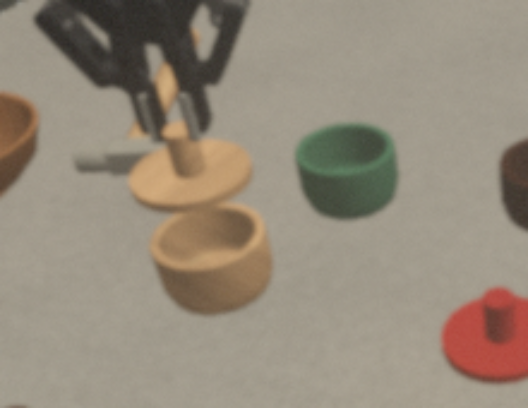

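Run:
```python
from h import *;import pickle
im=pickle.load(open('scene5.pkl','rb'));o=[.6122,-.224]
s=cv2.resize(im['color'][140:225,135:210],None,fx=7,fy=7,interpolation=cv2.INTER_CUBIC).copy()
def circ(x,y,z,r,col):
    for a in np.linspace(0,6.283,90):
        p=proj(im,[x+r*np.cos(a),y+r*np.sin(a),z]);cv2.circle(s,tuple(int(q) for q in (p+.5-[135,140])*7),1,col,-1)
circ(*o,.106,.042,(0,255,0));circ(*o,.05,.042,(0,0,255));circ(.6139,-.2238,0.05,.042,(255,0,0))
cv2.imwrite('pics/s5b.png',s[:,:,::-1])
t=pickle.load(open('top0.pkl','rb'));s=cv2.resize(t['color'][150:205,415:475],None,fx=10,fy=10,interpolation=cv2.INTER_CUBIC).copy()
for x,y,col in [(.6139,-.2238,(255,0,0)),(.6122,-.224,(0,0,255)),(.6096,-.2195,(0,255,0))]:
  for a in np.linspace(0,6.283,120):
    p=proj(t,[x+.042*np.cos(a),y+.042*np.sin(a),.05]);cv2.circle(s,tuple(int(q) for q in (p+.5-[415,150])*10),1,col,-1)
cv2.imwrite('pics/t5b.png',s[:,:,::-1])
```

```text
(no output)
```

View pics/s5b.png

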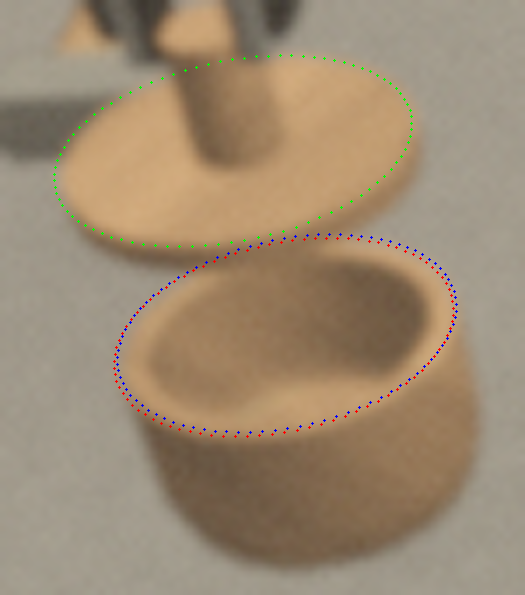

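View pics/t5b.png

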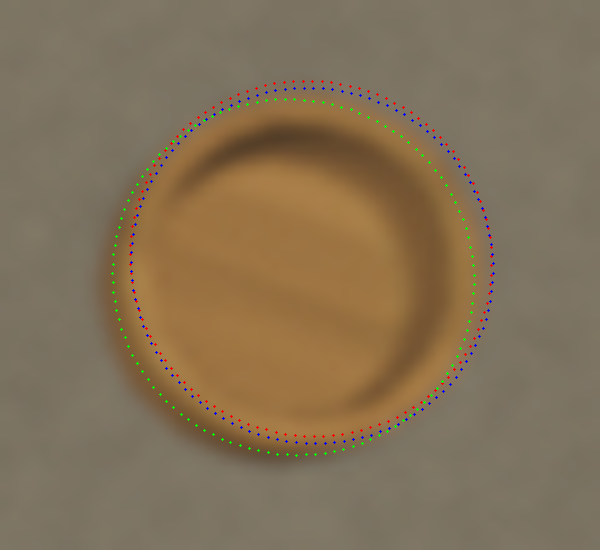

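In the scene crop, the lid and the box rim both match their overlays around (0.612, -0.224), and the top view agrees to within 2 mm. I'll lower the lid now.

Call:
jog_arm:
  travel:
    - [0, 0.0005, -0.015]
    - [0, 0, -0.015]
    - [0, 0, -0.009]
    - [0, 0, -0.004]
    - [0, 0, 0]
    - [0, 0, 0]
  dr:
    - [0, 0, 0]
    - [0, 0, 0]
    - [0, 0, 0]
    - [0, 0, 0]
    - [0, 0, 0]
    - [0, 0, 0]

```text
time_s: 6.67
position: [0.6127, -0.2234, 0.0698]
tool_rot: [[0.937, 0.349, 0.001], [0.349, -0.937, -0.0], [0.001, 0.001, -1.0]]
ft_force: [-0.3, 0.8, -0.6]
grip_width: 0.0193
```

Call:
jog_arm:
  travel:
    - [0, 0, -0.002]
    - [0, 0, -0.002]
    - [0, 0, 0]
    - [0, 0, 0]
  dr:
    - [0, 0, 0]
    - [0, 0, 0]
    - [0, 0, 0]
    - [0, 0, 0]

```text
time_s: 7.0
position: [0.6126, -0.2232, 0.0654]
tool_rot: [[0.937, 0.349, 0.001], [0.349, -0.937, -0.0], [0.0, 0.001, -1.0]]
ft_force: [-0.5, 0.5, -0.4]
grip_width: 0.0191
```

Call:
jog_arm:
  travel:
    - [0, 0, -0.001]
    - [0, 0, 0]
    - [0, 0, 0]
  dr:
    - [0, 0, 0]
    - [0, 0, 0]
    - [0, 0, 0]

```text
time_s: 7.25
position: [0.6127, -0.2233, 0.0653]
tool_rot: [[0.937, 0.349, 0.001], [0.349, -0.937, -0.001], [0.001, 0.001, -1.0]]
ft_force: [-2.1, 0.8, 7.2]
grip_width: 0.0193
```

Call:
jog_arm:
  travel:
    - [0, 0, 0]
    - [0, 0, 0]
    - [0, 0, 0]
    - [0, 0, 0]
    - [0, 0, 0]
    - [0, 0, 0]
  dr:
    - [0, 0, 0]
    - [0, 0, 0]
    - [0, 0, 0]
    - [0, 0, 0]
    - [0, 0, 0]
    - [0, 0, 0]
  jaw: 0.06

```text
time_s: 7.75
position: [0.6125, -0.2231, 0.064]
tool_rot: [[0.937, 0.349, -0.0], [0.349, -0.937, 0.0], [-0.0, -0.0, -1.0]]
ft_force: [-0.3, 0.0, 0.1]
grip_width: 0.0598
```

Call:
jog_arm:
  travel:
    - [0, 0, 0.01]
    - [0, 0, 0.025]
    - [0, 0, 0.035]
    - [0, 0, 0.035]
    - [0, 0, 0.02]
    - [0, 0, 0.0]
    - [0, 0, 0]
  dr:
    - [0, 0, 0]
    - [0, 0, 0]
    - [0, 0, 0]
    - [0, 0, 0]
    - [0, 0, 0]
    - [0, 0, 0]
    - [0, 0, 0]

```text
time_s: 8.33
position: [0.6127, -0.2233, 0.1907]
tool_rot: [[0.937, 0.349, 0.002], [0.349, -0.937, -0.001], [0.002, 0.002, -1.0]]
ft_force: [-0.9, 0.9, -0.6]
grip_width: 0.0602
```

Run:
```python
from rig import *;from h import *;import pickle
c=[]
for n in ['wrist','scene']:
    im=get_image(n);pickle.dump(im,open(n+'6.pkl','wb'))
    c.append(im['color'][:,:,::-1])
s=cv2.resize(c[1][100:260,100:300],None,fx=3.75,fy=3.75,interpolation=cv2.INTER_CUBIC)
cv2.imwrite('pics/w6.png',c[0]);cv2.imwrite('pics/s6.png',s)
o=observe();print(o['time_s'],o['position'],o['ft_force'],o['grip_width'])
```

```text
8.4333 [ 0.61199432 -0.22286645  0.18808219] [-0.11368988  0.71085229 -0.4849096 ] 0.06008110330934675
```

View pics/w6.png

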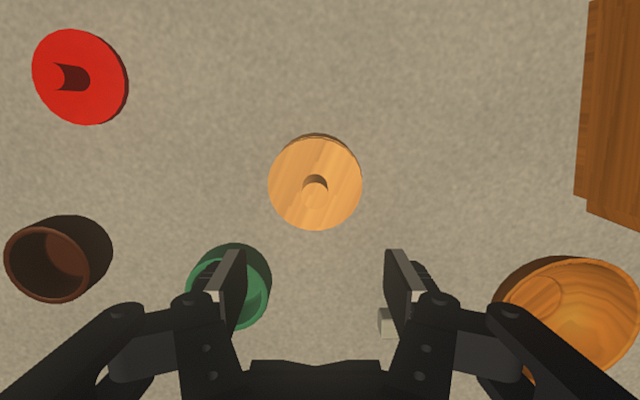

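View pics/s6.png

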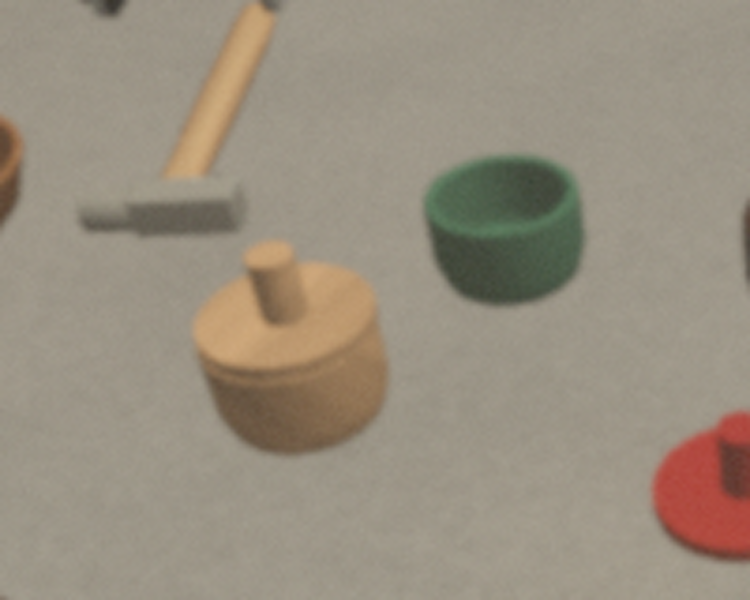

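The pale lid sits flat and flush on the pale box (wrist view (315,183)). Next is the dark lid.

Call:
jog_arm:
  travel:
    - [0.0007, 0.02, 0.002]
    - [0.0007, 0.038, 0.002]
    - [0.0007, 0.038, 0.002]
    - [0.0007, 0.038, 0.002]
    - [0.0007, 0.038, 0.002]
    - [0.0007, 0.038, 0.002]
    - [0.0007, 0.038, 0.002]
    - [0.0007, 0.038, 0.002]
    - [0.0007, 0.038, 0.002]
    - [0.0007, 0.038, 0.002]
    - [0.0007, 0.038, 0]
    - [0, 0.016, 0]
    - [0, 0, 0]
    - [0, 0, 0]
    - [0, 0, 0]
    - [0, 0, 0]
  dr:
    - [0, 0, 0]
    - [0, 0, 0]
    - [0, 0, 0]
    - [0, 0, 0]
    - [0, 0, 0]
    - [0, 0, 0]
    - [0, 0, 0]
    - [0, 0, 0]
    - [0, 0, 0]
    - [0, 0, 0]
    - [0, 0, 0]
    - [0, 0, 0]
    - [0, 0, 0]
    - [0, 0, 0]
    - [0, 0, 0]
    - [0, 0, 0]

```text
time_s: 9.77
position: [0.6204, 0.1912, 0.2087]
tool_rot: [[0.938, 0.347, -0.001], [0.347, -0.938, -0.0], [-0.001, 0.0, -1.0]]
ft_force: [0.6, 0.6, 0.4]
grip_width: 0.0601
```

Run:
```python
from rig import *;from h import *
import pickle
im=get_image('wrist');pickle.dump(im,open('w7.pkl','wb'))
o=observe();print(o['time_s'],o['position'],o['q'],o['grip_width'])
cv2.imwrite('pics/w7.png',im['color'][:,:,::-1]);p=proj(im,[.6197,.193,.02]).astype(int);print(p)
for thr in (40,55):
  k=blob(im,p[0],p[1],75,thr);print(fit(im,k,.02),k.min(0),k.max(0))
```

```text
9.8167 [0.62038384 0.19129753 0.20890867] [ 6.71441041e+00  3.21928889e+01  5.68323414e+01 -1.03077283e-02
  9.10071523e+01  7.63843415e+01] 0.059816508080086664
[313 172]
(array([0.6228, 0.1923]), array([0.0832, 0.084 ])) [274 129] [355 209]
(array([0.6229, 0.1923]), array([0.0827, 0.0835])) [275 129] [355 209]
```

View pics/w7.png

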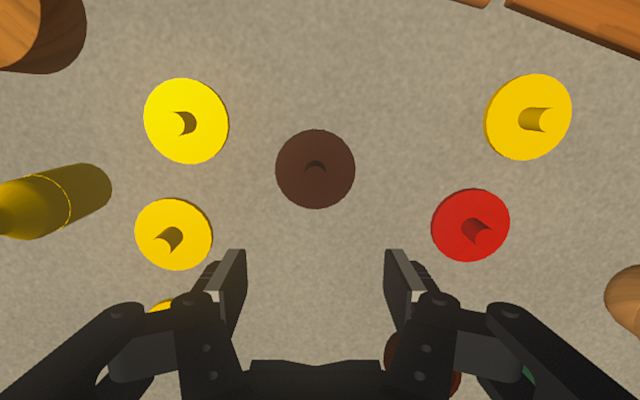

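The wrist view shows the dark lid's rim at (315,169), measured at (0.6228, 0.192). Everything near it is yellow or red. I'll descend and grip it.

Call:
jog_arm:
  travel:
    - [0.0025, 0.001, -0.03]
    - [0, 0, -0.035]
    - [0, 0, -0.035]
    - [0, 0, -0.035]
    - [0, 0, -0.03]
    - [0, 0, -0.0165]
    - [0, 0, 0]
    - [0, 0, 0]
    - [0, 0, 0]
  dr:
    - [0, 0, 0]
    - [0, 0, 0]
    - [0, 0, 0]
    - [0, 0, 0]
    - [0, 0, 0]
    - [0, 0, 0]
    - [0, 0, 0]
    - [0, 0, 0]
    - [0, 0, 0]

```text
time_s: 10.57
position: [0.6238, 0.1934, 0.0294]
tool_rot: [[0.937, 0.349, 0.003], [0.349, -0.937, 0.0], [0.003, 0.001, -1.0]]
ft_force: [0.5, -0.3, 1.3]
grip_width: 0.0599
```

Call:
jog_arm:
  travel:
    - [0, 0, 0]
    - [0, 0, 0]
    - [0, 0, 0]
    - [0, 0, 0]
    - [0, 0, 0]
    - [0, 0, 0]
  dr:
    - [0, 0, 0]
    - [0, 0, 0]
    - [0, 0, 0]
    - [0, 0, 0]
    - [0, 0, 0]
    - [0, 0, 0]
  jaw: 0.01

```text
time_s: 11.07
position: [0.6234, 0.1937, 0.0287]
tool_rot: [[0.937, 0.349, 0.002], [0.349, -0.937, -0.0], [0.002, 0.001, -1.0]]
ft_force: [0.1, -1.2, 5.6]
grip_width: 0.0192
```

Call:
jog_arm:
  travel:
    - [0, 0, 0.02]
    - [0, 0, 0.035]
    - [0, 0, 0.035]
    - [0, 0, 0.03]
    - [0, 0, 0.01]
    - [0, 0, 0]
    - [0, 0, 0]
  dr:
    - [0, 0, 0]
    - [0, 0, 0]
    - [0, 0, 0]
    - [0, 0, 0]
    - [0, 0, 0]
    - [0, 0, 0]
    - [0, 0, 0]

```text
time_s: 11.65
position: [0.6222, 0.1938, 0.1563]
tool_rot: [[0.937, 0.349, -0.002], [0.349, -0.937, -0.0], [-0.002, -0.0, -1.0]]
ft_force: [-0.1, 0.3, -1.3]
grip_width: 0.0192
```

Call:
jog_arm:
  travel:
    - [-0.0135, -0.012, 0]
    - [-0.0285, -0.025, 0]
    - [-0.0285, -0.025, 0]
    - [-0.0285, -0.025, 0]
    - [-0.0285, -0.025, 0]
    - [-0.0285, -0.025, 0]
    - [-0.0285, -0.025, 0]
    - [-0.0285, -0.025, 0]
    - [-0.0285, -0.025, 0]
    - [-0.0225, -0.02, 0]
    - [0, 0, 0]
    - [0, 0, 0]
    - [0, 0, 0]
    - [0, 0, 0]
  dr:
    - [0, 0, 0]
    - [0, 0, 0]
    - [0, 0, 0]
    - [0, 0, 0]
    - [0, 0, 0]
    - [0, 0, 0]
    - [0, 0, 0]
    - [0, 0, 0]
    - [0, 0, 0]
    - [0, 0, 0]
    - [0, 0, 0]
    - [0, 0, 0]
    - [0, 0, 0]
    - [0, 0, 0]

```text
time_s: 12.82
position: [0.3589, -0.0376, 0.1569]
tool_rot: [[0.937, 0.35, -0.001], [0.35, -0.937, 0.001], [-0.001, -0.001, -1.0]]
ft_force: [0.3, -0.4, -1.7]
grip_width: 0.0191
```

Run:
```python
from rig import *;from h import *
import pickle
im=get_image('wrist');pickle.dump(im,open('w8.pkl','wb'))
o=observe();print(o['time_s'],o['position'],o['grip_width'])
cv2.imwrite('pics/w8.png',im['color'][:,:,::-1]);p=proj(im,[.4425,-.007,.05]).astype(int);print(p)
c=cv2.cvtColor(im['color'],cv2.COLOR_RGB2HSV)
k=hull_sat(im,(p[0]-75,max(0,p[1]-75),p[0]+75,min(p[1]+75,148)),(0,75,0),(16,255,140));print(fit(im,k,.05),k.min(0),k.max(0))
```

```text
12.8667 [ 0.35901047 -0.03751341  0.15704508] 0.019034849981386277
[315  75]
(array([ 0.4445, -0.0081]), array([0.0823, 0.0825])) [263  12] [374 130]
```

View pics/w8.png

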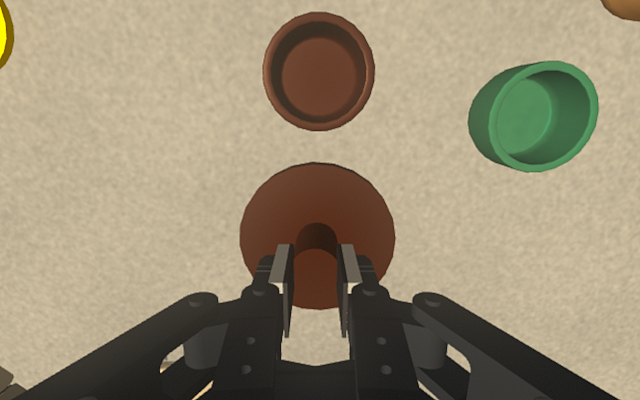

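The dark box is at (319,71) in the wrist view, measured at (0.4445, -0.008). I'll hover over it and check.

Call:
jog_arm:
  travel:
    - [0.021, 0.0075, -0.005]
    - [0.021, 0.0075, -0.01]
    - [0.021, 0.0075, -0.015]
    - [0.0215, 0.007, -0.01]
    - [0, 0, -0.005]
    - [0, 0, 0]
    - [0, 0, 0]
    - [0, 0, 0]
  dr:
    - [0, 0, 0]
    - [0, 0, 0]
    - [0, 0, 0]
    - [0, 0, 0]
    - [0, 0, 0]
    - [0, 0, 0]
    - [0, 0, 0]
    - [0, 0, 0]

```text
time_s: 13.53
position: [0.4428, -0.0085, 0.1129]
tool_rot: [[0.937, 0.35, 0.0], [0.35, -0.937, -0.0], [0.0, 0.0, -1.0]]
ft_force: [0.1, 0.2, -0.8]
grip_width: 0.019
```

Run:
```python
from rig import *;from h import *;import pickle
im=get_image('scene');pickle.dump(im,open('scene9.pkl','wb'))
o=observe();P=o['position'];print(o['time_s'],P,o['ft_force'],o['grip_width'])
a0,b0=270,90
s=cv2.resize(im['color'][b0:b0+105,a0:a0+100],None,fx=5.5,fy=5.5,interpolation=cv2.INTER_CUBIC).copy()
def circ(x,y,z,r,col):
    for a in np.linspace(0,6.283,90):
        p=proj(im,[x+r*np.cos(a),y+r*np.sin(a),z]);cv2.circle(s,tuple(int(q) for q in (p+.5-[a0,b0])*5.5),1,col,-1)
circ(P[0],P[1],P[2]-.0087,.042,(0,255,0));circ(P[0],P[1],.05,.042,(0,0,255))
cv2.imwrite('pics/s9.png',s[:,:,::-1])
```

```text
13.5833 [ 0.44290329 -0.00866168  0.11307941] [-0.1822218  -0.66099666 -1.3957944 ] 0.01908717067312468
```

View pics/s9.png

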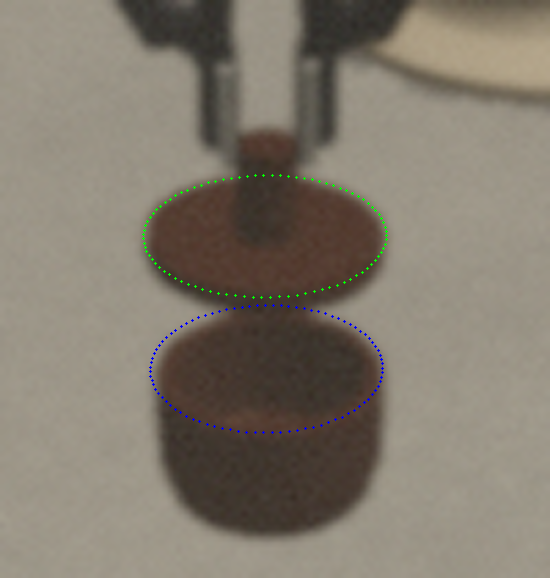

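The overlays match the lid and the box rim to within about 1 mm. I'll lower it.

Call:
jog_arm:
  travel:
    - [0, 0.0005, -0.015]
    - [0, 0, -0.015]
    - [0, 0, -0.009]
    - [0, 0, -0.004]
    - [0, 0, -0.002]
    - [0, 0, 0]
    - [0, 0, 0]
  dr:
    - [0, 0, 0]
    - [0, 0, 0]
    - [0, 0, 0]
    - [0, 0, 0]
    - [0, 0, 0]
    - [0, 0, 0]
    - [0, 0, 0]

```text
time_s: 14.17
position: [0.4434, -0.0083, 0.0682]
tool_rot: [[0.937, 0.349, 0.001], [0.349, -0.937, -0.0], [0.001, 0.001, -1.0]]
ft_force: [0.6, -0.7, -1.5]
grip_width: 0.019
```

Call:
jog_arm:
  travel:
    - [0, 0, -0.001]
    - [0, 0, 0]
    - [0, 0, 0]
  dr:
    - [0, 0, 0]
    - [0, 0, 0]
    - [0, 0, 0]

```text
time_s: 14.42
position: [0.4436, -0.0083, 0.0671]
tool_rot: [[0.937, 0.349, 0.001], [0.349, -0.937, -0.001], [0.001, 0.001, -1.0]]
ft_force: [0.4, -0.6, 1.5]
grip_width: 0.0187
```

Contact is starting. I'll lower 0.5 mm more, release and retreat.

Call:
jog_arm:
  travel:
    - [0, 0, -0.0005]
    - [0, 0, 0]
  dr:
    - [0, 0, 0]
    - [0, 0, 0]

```text
time_s: 14.58
position: [0.4437, -0.0084, 0.0666]
tool_rot: [[0.937, 0.349, 0.001], [0.349, -0.937, -0.001], [0.001, 0.001, -1.0]]
ft_force: [-0.0, -0.4, 5.3]
grip_width: 0.0194
```

Call:
jog_arm:
  travel:
    - [0, 0, 0]
    - [0, 0, 0]
    - [0, 0, 0]
    - [0, 0, 0]
    - [0, 0, 0]
    - [0, 0, 0]
  dr:
    - [0, 0, 0]
    - [0, 0, 0]
    - [0, 0, 0]
    - [0, 0, 0]
    - [0, 0, 0]
    - [0, 0, 0]
  jaw: 0.06

```text
time_s: 15.08
position: [0.4431, -0.0081, 0.0661]
tool_rot: [[0.937, 0.349, -0.0], [0.349, -0.937, 0.0], [-0.0, -0.0, -1.0]]
ft_force: [-0.3, -0.1, 0.2]
grip_width: 0.06
```

Call:
jog_arm:
  travel:
    - [0, 0, 0.01]
    - [0, 0, 0.025]
    - [0, 0, 0.035]
    - [0, 0, 0.035]
    - [0, 0, 0.02]
    - [0, 0, 0.0]
    - [0, 0, 0]
  dr:
    - [0, 0, 0]
    - [0, 0, 0]
    - [0, 0, 0]
    - [0, 0, 0]
    - [0, 0, 0]
    - [0, 0, 0]
    - [0, 0, 0]

```text
time_s: 15.67
position: [0.4434, -0.0082, 0.1916]
tool_rot: [[0.937, 0.349, 0.002], [0.349, -0.937, -0.001], [0.002, 0.001, -1.0]]
ft_force: [0.2, 0.2, -1.7]
grip_width: 0.0602
```

Run:
```python
from rig import *;from h import *
c=[get_image(n)['color'][:,:,::-1] for n in ['wrist','scene']]
cv2.imwrite('pics/w10.png',c[0]);cv2.imwrite('pics/s10.png',cv2.resize(c[1][100:260,130:400],None,fx=2.9,fy=2.9,interpolation=cv2.INTER_CUBIC))
o=observe();print(o['time_s'],o['position'],o['ft_force'],o['grip_width'])
```

```text
15.7667 [ 0.44260981 -0.00799123  0.19006595] [ 0.94182728  0.35826633 -0.82138316] 0.060219969879457234
```

View pics/w10.png

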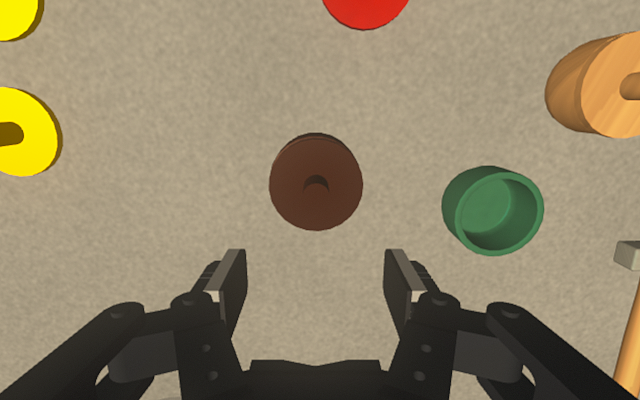

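View pics/s10.png

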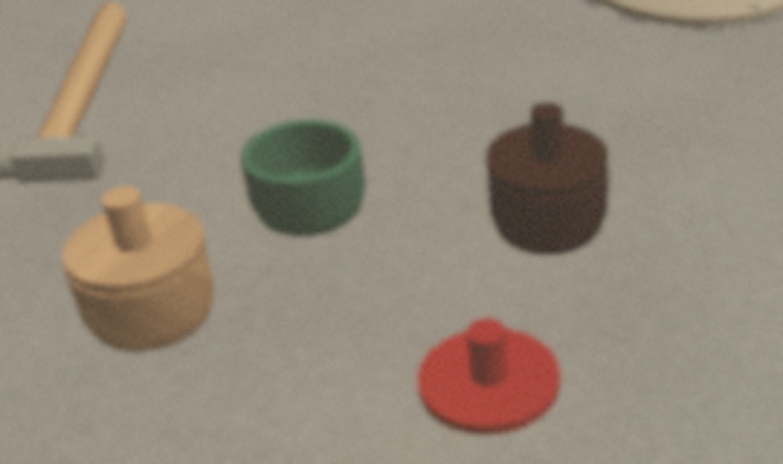

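Both lids sit flat and flush on upright boxes: pale at (138,250) and dark at (547,160) in the scene crop. The green box and red lid haven't moved, and the gripper is clear.

```bash
python3 -c "
from rig import *
print(close_job())"
```

```text
the job is handed in; nothing more can be done
None
```

Both lids are on their own boxes, and I handed the job in at about 15.8 s, well within the 61 s limit. I gripped each lid by its knob, placed it on the box of its own wood, released it and pulled the gripper clear.

- **Final check:** the last scene and wrist pictures show both lids knob up, flat and flush on upright boxes. The green box, red lid and yellow lids were not touched.
- **Force:** the highest wrist reading was about 7 N, as the pale lid met its box.
- **Disagreements:** the top and wrist cameras differed by 2–3 mm on the dark lid and dark box, and by up to about 6 mm on the pale box. I used the wrist view, and the scene view confirmed the alignment before each lid went down. The gripper opening read about 19 mm on the 22 mm knobs, but both lids were held level.

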